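Fetch the flask from behind the bottle

TASK

The stoppered conical flask stands in a slide tray under the low white riser, and a bottle blocks the way in front of it. Lift or slide that bottle to one side, leaving it standing upright on the bench clear of the tray's path; then pull the tray by its upright grip until the whole tray is out from under the riser, with the flask still standing in it. Finally lift the flask out and stand it gently in the middle of the magnetic stirrer's round plate; leave the tray lying out and do not disturb anything else.

Things in the scene. Friction and masses are not known exactly. Their poses are not given: they have to be found in the camera images.
- riser: Fixed low white bench riser (a roof on two side panels, open at front and back), 130 deep (x) x 144 wide (y) x 145 high mm. Origin: on the bench plane, under the middle of the roof's front edge. Its x axis points into the riser (away from the robot, within 0.25 rad), y to the left, z up. Roof underside at z = 129 mm (front lip) to 135 mm, roof top at 145 mm; inside width between the panels 128 mm. The tray comes out along -x.
- slide_tray: Loose stainless steel tray lying on the bench, about 0.4 kg, 177 long (x) x 100 wide (y) mm, walls 26 mm high and 4 mm thick, floor 4 mm thick, nothing fastens it. Origin: underside, below the middle of the rear pocket that holds the flask (inside 96 x 92 mm); x points to the rear. The tray reaches from x = -125 mm (front wall) to x = +52 mm (rear). Starts with only about its front 70 mm showing.
- tray_grip (a point): Point to grip on the tray's upright black grip, in the tray's x,y middle of the grip, 72 mm above the tray's underside (tray frame x = -130 mm, y = 0). The grip is a fin 26 mm along tray x, 12 mm along tray y (pinch across it, along y), from 28 to 94 mm height. At the start it stands about 75 mm in front of the riser's roof edge.
- tray_rear (a point): Middle of the tray's rear lower edge (tray frame x = +52 mm). The tray is out when this point is in front of the riser's origin plane (negative x in the riser's frame); it starts about 107 mm behind it.
- flask: Loose conical glass flask with a red stopper, 75 mm base diameter, 114 mm high, 0.14 kg. Origin: centre of its underside (4 mm above the tray's underside while in the tray); z up. Neck and stopper about 27 mm across at heights of 94 to 114 mm above the origin; below that it widens steadily to the base.
- front_bottle: Loose clear plastic bottle with a white cap standing right in front of the tray's grip, 60 mm diameter, 205 mm high, about 0.37 kg. Origin: centre of its underside; z up. Straight body up to 144 mm, shoulder to 168 mm, cap and neck 29 mm across from 168 to 205 mm. Clear of the tray's path means its axis more than 80 mm left or right (y) of the riser's middle line.
- stirrer: Fixed magnetic stirrer, 150 (x) x 140 (y) x 76 mm high, white housing with a round white plate on top and two black knobs on its front face; stands on the left or on the right. Origin: on the bench below the plate's centre.
- stirrer_plate (a point): Centre of the top face of the stirrer's round plate, 128 mm diameter, 76 mm above the bench.
- timer: Bystander: loose small white timer lying flat, 62 x 66 x 18 mm, on the side where the stirrer is not. Origin: centre of underside.
- side_bottle: Bystander: another clear plastic bottle like the front one, 60 mm diameter, 205 mm high, standing to the right of the riser. Origin: centre of underside.
- beaker: Bystander: glass beaker, 78 x 72 x 92 mm high, left of the riser. Origin: centre of underside.
- wash_bottle: Bystander: squeeze wash bottle with bent nozzle, 66 x 100 x 185 mm high, at the left. Origin: on its underside.
- petri: Bystander: petri dish, 73 mm diameter, 15 mm high, on the rear of the riser's roof. Origin: centre of underside.
- stopper_bottle: Bystander: small clear glass bottle with pointed stopper, 59 mm diameter, 140 mm high, at the far right. Origin: centre of underside.
Mind the look-alikes: they are no part of the job. What is shaped like the flask but brown or green is not meant.

How it is judged (in metres and radians):
On the way, in this order (a step that is already met when the one before it is completed fails the run):
1. the front bottle stands upright on the bench, clear of the tray's path, the tray still under the riser ((y of front_bottle in the frame of riser above 0.08 m or y of front_bottle in the frame of riser below -0.08 m) and height (world z) of front_bottle below 0.008 m and angle between front_bottle's own z axis and vertical below 0.1 rad and x of tray_rear in the frame of riser above 0.06 m), for 0.2 s.
2. the whole tray is out from under the riser with the flask standing in it (x of tray_rear in the frame of riser below 0.004 m and height (world z) of slide_tray below 0.01 m and angle between slide_tray's own z axis and vertical below 0.1 rad and horizontal distance between flask and slide_tray below 0.02 m and z of flask in the frame of slide_tray below 0.012 m and angle between flask's own z axis and vertical below 0.15 rad), for 0.2 s.
At the end, for the whole second after the job is handed in: Flask upright and at rest on the stirrer plate, axis within 25 mm of its centre; front bottle upright and at rest on the bench, axis more than 80 mm left or right of the riser's middle line; tray flat on the bench, wholly in front of the riser's roof edge (within 4 mm) (horizontal distance between flask and stirrer_plate below 0.025 m and z of flask in the frame of stirrer_plate between -0.006 and 0.006 m and angle between each of flask, front_bottle, slide_tray's own z axis and vertical below 0.1 rad and linear speed of each of flask, front_bottle below 0.02 m/s and (y of front_bottle in the frame of riser above 0.08 m or y of front_bottle in the frame of riser below -0.08 m) and height (world z) of front_bottle below 0.008 m and x of tray_rear in the frame of riser below 0.004 m and height (world z) of slide_tray below 0.01 m); the robot touches nothing.
It fails at once if the flask is tipped over (more than 0.5 rad) (angle between flask's own z axis and vertical above 0.5 rad).
It fails at once if the front bottle is tipped over (more than 0.5 rad) (angle between front_bottle's own z axis and vertical above 0.5 rad).
It fails at once if the flask is slammed or pressed onto the stirrer with more than 40 N (contact force between flask and stirrer above 40 N).
It fails at once if a bystander is pushed more than 40 mm or knocked over (distance of any of timer, side_bottle, beaker, wash_bottle, petri, stopper_bottle from where it was at the start of the episode above 0.04 m or angle between any of timer, side_bottle, beaker, wash_bottle, petri, stopper_bottle's own z axis and vertical above 0.5 rad).
It also fails if it takes over 67 s, if anything falls off the work surface, if the arm or the gripper's body presses on something with over 40 N, if the wrist force passes 120 N, or if a joint passes its speed limit or range.

ROBOT

A 6-joint arm with a two-finger parallel gripper is mounted at the origin on a cart in front of the work surface, level with it; the furniture and walls round the work are solid. World frame = base frame: x ahead of the robot, y to its left, z up, the work surface at z = 0. Lengths are in mm, angles in rad, forces in N, time in s.
With the tool pointing down it reaches from about 275 to 1000 mm from the base axis. Payload 8.4 kg.
Tool frame: the origin (TCP) lies at the very end of the fingers, on their centre line; the grasp point (between the pads) lies 19 mm behind it (r.pinch_z is the distance from the TCP to the grasp point, in mm); z points along the fingers, y is the direction in which the jaws open and shut (so a half turn about z gives the same grasp; the last joint's range is limited). The gripper opens to 85 mm and grips with 20 to 120 N. Pads are 22 mm wide; open, the fingers measure 114 mm over their backs; the gripper's body (76 mm by 85 mm) begins 54 mm behind the grasp point. The pads swing forward as they close: fully open they stand 13 mm farther back than shut.
Start: joints at [-1.263, 0.353, 1.633, -0, 1.155, -0.002], TCP at [190.541, -595.249, 231.281] pointing down, gripper open.
Joint ranges: [-2.63, 2.63], [-0.92, 2.1], [0.06, 2.66], [-1.3, 4.44], [0, 2.69], [-3.02, 3.02]. Speed limits (rad/s): [2.22, 2.22, 2.79, 3.14, 3.14, 3.14].

INTERFACE

Orientations are given as [roll, pitch, yaw] about the fixed x, y, z axes, in that order (R = Rz(yaw) Ry(pitch) Rx(roll)).
In Python, from rig import r, optics gives the robot as it stands.
- The arm moves only by the shell command python3 -m creep 'ROWS' [FORCE]. ROWS is JSON, a list of rows, each an object with "dp": the shift along the tool's x, y, z in mm, a list of three; "angular": the turn, a rotation vector about the tool's x, y, z in rad, a list of three; "fingers": the finger opening in mm, from 0 to 85.4. In form: [{"dp": [dx, dy, dz], "angular": [wx, wy, wz], "fingers": fingers}, ...]. A call has 1 to 5 rows; each row is the pose to reach, as a shift and turn from the pose commanded when the call began, along the tool's axes at that moment; what a row does not reach only later rows make up. A row lasts 1/12 s, in which the tool goes at most 41.7 mm and 7.16 degrees, less where a joint would pass 70% of its speed; a pose out of reach is approached as far as the arm can. A call with a gripper value outside its range is refused whole. The fingers move at their own pace and stop on an object; FORCE is the grip in N (left out, the last holds). Time passes only in rows, so rows that repeat a pose let the fingers close. It gives the time, the measured TCP pose, the force and the opening at its end, in the units of the state.
- r.sense(): the state, without advancing time (a new reading comes with each control period).
- optics.grab_frame(name): name is "scene" or "top" or "wrist"; returns the picture (400x640x3 uint8, blue, green, red); there is no depth.
- optics.camera_params(name): a dict with "fx", "fy", "cx", "cy" (pixels), "eye" and "rotation" of the camera in the world; the wrist camera has in their place "T_tool_cam" (4x4, takes a point from camera to tool coordinates, whose origin is the TCP and whose axes are the flange's). Camera axes: x right, y up, looking along -z (the intrinsics and any distortion apply to the point x, -y, -z); pixel columns grow to the right and rows downward; lengths in mm; the calibration is good to about 2 mm. A picture is of the moment at which its call begins: read the wrist's pose just before it. camera_params takes no time and is no camera call.
- r.sign_off(): hands the job in, once; it reports no verdict.
The state is a dict: "clock": time; "qpos": joint angles; "qvel": joint speeds; "joint_efforts": joint torques, N m; "eef_pos": TCP position; "tcp_rot": TCP orientation; "contact_force": force on the tool from outside, world axes, zero at the start; "wrist_torque": the same for the moment, N m; "opening": opening from 0.0 (shut) to 1.0 (fully open).
Only numpy, scipy, OpenCV 4.12 (cv2) and the standard library are available. Lean on these libraries where they do the work, as an engineer would, in place of code of your own. Each camera call takes 0.05 s, during which the arm holds its last target.

## Working session

There is one attempt and no reset: what is moved stays moved. The work goes in short steps, Python scripts to look and compute and a shell command to move; the robot and the scene stay as the last step left them, time stands still between calls to the robot, and variables do not carry over. Pictures are saved under pics/ and viewed, and the job is handed in when it is done.

```bash
ls; mkdir -p pics
python3 - <<'E'
from rig import r, optics
import cv2
print(r.sense(), r.pinch_z)
for n in("scene","top","wrist"):
    cv2.imwrite(f"pics/{n}0.png",optics.grab_frame(n)); print(n,optics.camera_params(n))
E
```

```text
pics
{'clock': 0.0, 'qpos': array([-1.26339713e+00,  3.53658888e-01,  1.63412397e+00, -1.50249041e-05,
        1.15518869e+00, -2.41149191e-03]), 'qvel': array([ 5.07780557e-04, -8.17712394e-05,  1.09570801e-03,  1.00674894e-03,
       -8.47559352e-05,  5.62381318e-04]), 'joint_efforts': array([-9.71604786e-04, -6.05256915e+01, -3.42062402e+01,  3.36902679e-05,
        9.61618731e-03,  8.29382907e-05]), 'eef_pos': array([ 190.39634889, -594.80313567,  230.55931751]), 'tcp_rot': array([-3.14021373e+00,  1.04122529e-05,  3.09816768e-01]), 'contact_force': array([0.42610048, 0.14699174, 0.32444643]), 'wrist_torque': array([-0.02795344, -0.08330585, -0.03516856]), 'opening': 0.9970432330018352} 18.700000000000003
scene {'fx': 503.1701894289094, 'fy': 503.1701894289094, 'cx': 319.43517370446335, 'cy': 198.1312972531575, 'eye': array([-624.77676067, -770.52865599, 1123.63204815]), 'rotation': array([ 0.94668384, -0.01857347, -1.00240284])}
top {'fx': 431.1118352813539, 'fy': 431.1118352813539, 'cx': 319.3895590840054, 'cy': 200.43895406631756, 'eye': array([  15.56893873,   68.03126176, 1755.01106757]), 'rotation': array([ 0.33967287, -0.00964268, -1.73972855])}
wrist {'fx': 320.48248779141994, 'fy': 320.48248779141994, 'cx': 322.08381539259113, 'cy': 201.7431083170892, 'T_tool_cam': array([[-4.91046332e-05,  9.54456888e-01,  2.98348868e-01,
         7.56485480e+01],
       [ 9.99999997e-01,  2.72322732e-05,  7.74683761e-05,
        -4.22875100e-01],
       [ 6.58155073e-05,  2.98348871e-01, -9.54456886e-01,
        -1.42468494e+02],
       [ 0.00000000e+00,  0.00000000e+00,  0.00000000e+00,
         1.00000000e+00]])}
```

View pics/scene0.png

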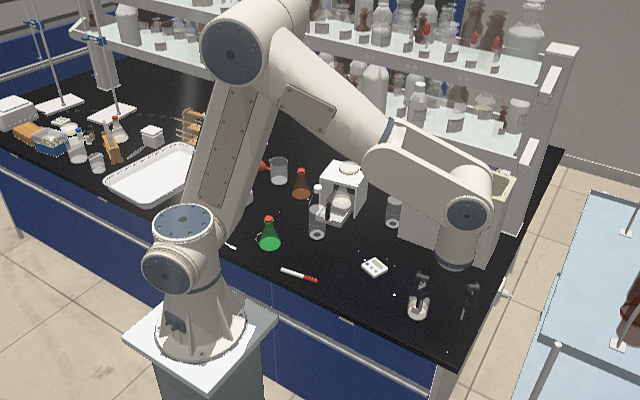

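View pics/top0.png

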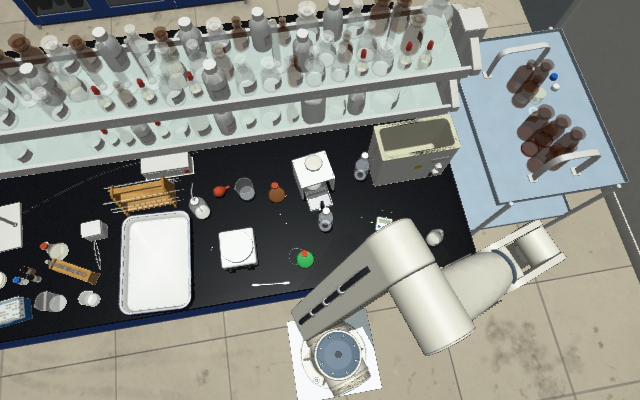

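View pics/wrist0.png

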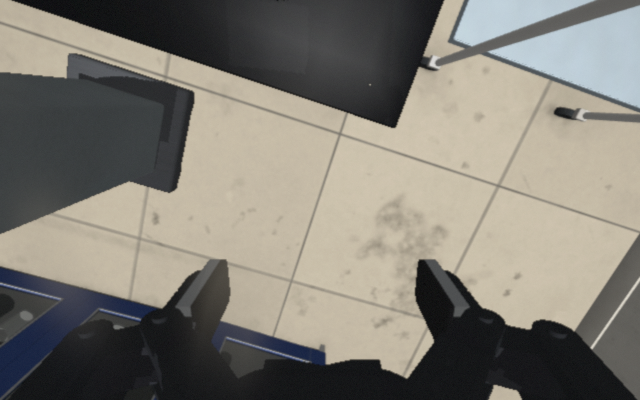

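```bash
cat > h.py <<'E'
from rig import r, optics
import cv2, numpy as np
from scipy.spatial.transform import Rotation as Ro
def cam(n, st=None):
    p=optics.camera_params(n)
    if n=="wrist":
        st=st or r.sense()
        T=np.eye(4);T[:3,:3]=Ro.from_euler('xyz',st['tcp_rot']).as_matrix();T[:3,3]=st['eef_pos']
        M=T@p['T_tool_cam'];R,e=M[:3,:3],M[:3,3]
    else: R=Ro.from_euler('xyz',p['rotation']).as_matrix();e=np.array(p['eye'])
    return p,R,e
def plane(c,u,v,z):
    p,R,e=c
    d=R@np.array([(u-p['cx'])/p['fx'],-(v-p['cy'])/p['fy'],-1]); return e+d*(z-e[2])/d[2]
def proj(c,X):
    p,R,e=c; q=R.T@(np.array(X,float)-e); return np.array([p['cx']-p['fx']*q[0]/q[2],p['cy']+p['fy']*q[1]/q[2]])
E
python3 - <<'E'
import cv2
a=cv2.imread('pics/top0.png')[140:280,200:410]; cv2.imwrite('pics/topc.png',cv2.resize(a,None,fx=3.8,fy=3.8,interpolation=cv2.INTER_CUBIC))
a=cv2.imread('pics/scene0.png')[140:290,240:420]; cv2.imwrite('pics/scenec.png',cv2.resize(a,None,fx=4,fy=4,interpolation=cv2.INTER_CUBIC))
from h import *
t=cam('top')
for n,u,v,z in[('bottlecap',326,210,205),('stir',239,246,76),('timer',384,223,0),('riser fl',300,192,145),('fr',333,186,145)]: print(n,plane(t,u,v,z).round())
E
```

```text
bottlecap [511. -57. 205.]
stir [461. 300.  76.]
timer [ 479. -306.    0.]
riser fl [622.  27. 145.]
fr [ 625. -107.  145.]
```

View pics/topc.png

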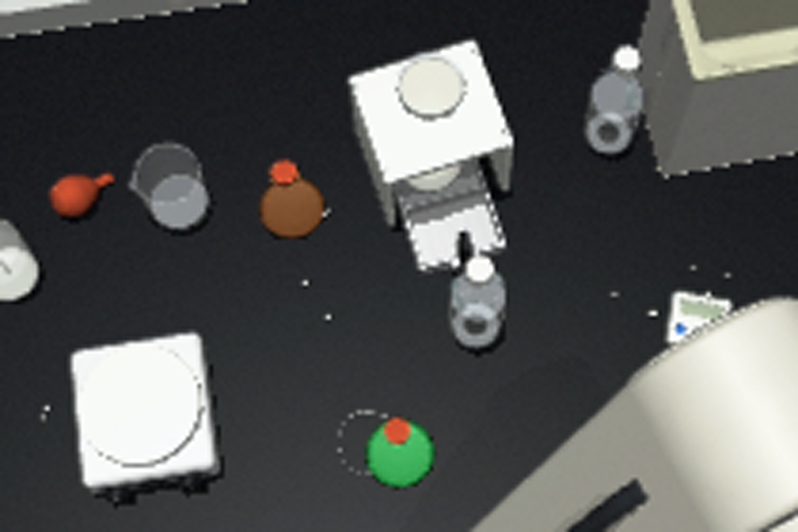

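View pics/scenec.png

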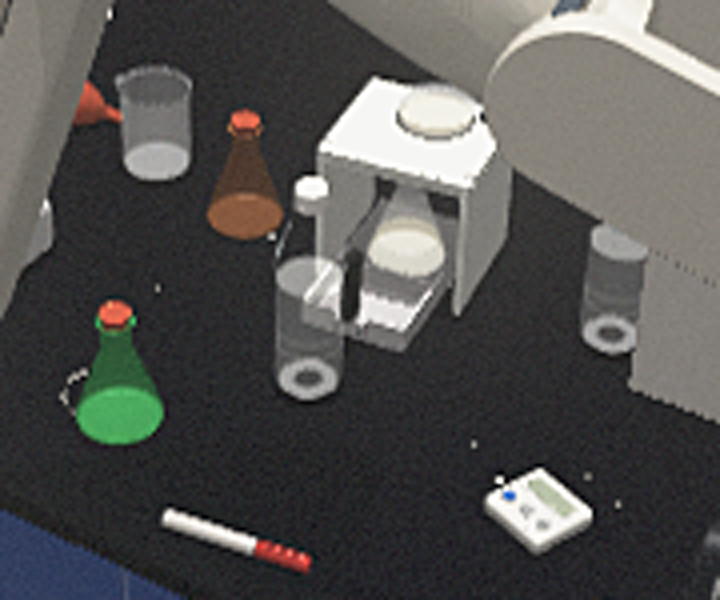

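Run:
```python
from h import *
t=cam('top'); s=cam('scene')
def P(u,v,z,n): print(n,plane(t,200+u/3.8-.37,140+v/3.8-.37,z).round(1))
def Q(u,v,z,n): print('scene',n,plane(s,240+u/4-.37,140+v/4-.37,z).round(1))
for u,v in[(350,78),(475,42),(512,137),(386,178)]:P(u,v,145,'roof')
for u,v in[(376,78),(318,152),(472,186),(497,125)]:Q(u,v,145,'roof')
P(475,322,0,'bot');P(481,268,205,'cap');Q(308,378,0,'bot');Q(312,187,205,'cap')
P(140,405,76,'stir');P(420,270,26,'trayFL');P(505,243,26,'trayFR')
Q(303,312,26,'trayFL');Q(405,348,2,'trayFR0');Q(352,255,94,'griptop');P(464,237,94,'griptop')
P(400,455,0,'green');Q(120,412,0,'green');P(433,180,20,'flask fluid');Q(405,248,8,'flaskfluid')
P(609,133,0,'sideb');P(292,207,0,'brown');P(5,270,0,'wash');P(180,200,0,'beaker')
```

```text
roof [764.9  39.3 145. ]
roof [ 785.1 -100.9  145. ]
roof [ 668.5 -120.5  145. ]
roof [644.3  18.9 145. ]
scene roof [770.2  36.  145. ]
scene roof [634.2  13.3 145. ]
scene roof [ 664.1 -125.4  145. ]
scene roof [762.3 -96.6 145. ]
bot [514.5 -56.7   0. ]
cap [510.3 -57.7 205. ]
scene bot [515.7 -55.3   0. ]
scene cap [511.1 -58.4 205. ]
stir [461.9 309.8  76. ]
trayFL [576.3  -5.   26. ]
trayFR [ 592.  -103.7   26. ]
scene trayFL [563.3 -18.8  26. ]
scene trayFR0 [ 596.3 -105.5    2. ]
scene griptop [580.4 -57.1  94. ]
griptop [583.3 -54.8  94. ]
green [380.3  49.2   0. ]
scene green [389.1  52.9   0. ]
flask fluid [681.9 -37.1  20. ]
scene flaskfluid [718.4 -33.    8. ]
sideb [ 713.8 -249.7    0. ]
brown [683.5 125.7   0. ]
wash [661.7 453.7   0. ]
beaker [713.  250.6   0. ]
```

Candidates: 
- Flask: the clear one in the tray under the riser, scene (342,200). The look-alikes are brown at (301,185) and green at (270,235). I choose the clear one.
- Front bottle: scene (317,225), in front of the grip. The side bottle at (393,208) is the look-alike.

The stirrer is on the left, so the bottle goes to the right. First I'll move to a look pose with the camera on the robot's side.

```bash
cat >> h.py <<'E'
def go(x,y,z,yaw,st=None):
    "tool-frame dp and angular to a world TCP pose (pointing down)"
    st=st or r.sense()
    R=Ro.from_euler('xyz',st['tcp_rot']); G=Ro.from_euler('xyz',[np.pi,0,yaw])
    dp=R.inv().apply(np.array([x,y,z])-st['eef_pos']); w=(R.inv()*G).as_rotvec()
    print('t',round(st['clock'],2),'at',st['eef_pos'].round(1),st['tcp_rot'].round(3),'F',st['contact_force'].round(1),'op',round(st['opening'],3))
    print('dp',dp.round(1),'|',np.linalg.norm(dp).round(),'ang',w.round(3))
E
python3 -c "
from h import *
go(190,-595,330,.31); go(440,-60,330,.9); go(440,-60,330,3.3)"
```

```text
t 0.15 at [ 190.4 -594.9  230.7] [-3.141  0.     0.31 ] F [0.6 0.1 0.1] op 1.001
dp [ -0.4  -0.1 -99.3] | 99.0 ang [-0.001  0.    -0.   ]
t 0.15 at [ 190.4 -594.9  230.7] [-3.141  0.     0.31 ] F [0.6 0.1 0.1] op 1.001
dp [ 400.8 -433.5  -98.8] | 599.0 ang [-0.001 -0.    -0.59 ]
t 0.15 at [ 190.4 -594.9  230.7] [-3.141  0.     0.31 ] F [0.6 0.1 0.1] op 1.001
dp [ 400.8 -433.5  -98.8] | 599.0 ang [-0.00e+00 -2.00e-03 -2.99e+00]
```

```bash
python3 -m creep '[{"dp":[60,-60,-90],"angular":[0,0,-0.6],"fingers":85},{"dp":[60,-60,-90],"angular":[0,0,-0.6],"fingers":85},{"dp":[85,-95,-100],"angular":[0,0,-0.6],"fingers":85},{"dp":[110,-120,-100],"angular":[0,0,-0.6],"fingers":85},{"dp":[135,-150,-100],"angular":[0,0,-0.6],"fingers":85}]'
python3 -c "
from h import *
go(440,-60,330,2.1)"
```

```text
clock: 0.57
eef_pos: [263.5, -435.3, 330.0]
tcp_rot: [3.139, 0.001, 0.915]
contact_force: [0.7, 0.4, -0.1]
opening: 0.992
t 0.57 at [ 263.5 -435.3  330. ] [3.139e+00 1.000e-03 9.150e-01] F [ 0.7  0.4 -0.1] op 0.992
dp [405.1 -88.9  -0.6] | 415.0 ang [ 0.002  0.003 -1.185]
```

```bash
python3 -m creep '[{"dp":[200,-44,0],"angular":[0,0,-0.62],"fingers":85},{"dp":[200,-44,0],"angular":[0,0,-0.62],"fingers":85},{"dp":[200,-44,0],"angular":[0,0,-0.62],"fingers":85},{"dp":[200,-44,0],"angular":[0,0,-0.62],"fingers":85},{"dp":[200,-44,0],"angular":[0,0,-0.62],"fingers":85}]'
python3 -c "
from h import *
go(440,-60,330,2.15)"
```

```text
clock: 0.98
eef_pos: [351.1, -248.8, 328.2]
tcp_rot: [3.141, -0.0, 1.536]
contact_force: [1.7, -0.5, 0.0]
opening: 0.994
t 0.98 at [ 351.1 -248.8  328.2] [ 3.141 -0.     1.536] F [ 1.7 -0.5  0. ] op 0.994
dp [191.8  82.2  -1.8] | 209.0 ang [ 0.     0.    -0.614]
```

```bash
python3 -m creep '[{"dp":[192,82,0],"angular":[0,0,-0.62],"fingers":85},{"dp":[192,82,0],"angular":[0,0,-0.62],"fingers":85},{"dp":[192,82,0],"angular":[0,0,-0.62],"fingers":85},{"dp":[192,82,0],"angular":[0,0,-0.62],"fingers":85},{"dp":[192,82,0],"angular":[0,0,-0.62],"fingers":85}]'
python3 -m creep '[{"dp":[0,0,0],"angular":[0,0,-0.62],"fingers":85},{"dp":[0,0,0],"angular":[0,0,-0.62],"fingers":85},{"dp":[0,0,0],"angular":[0,0,-0.62],"fingers":85},{"dp":[0,0,0],"angular":[0,0,-0.62],"fingers":85},{"dp":[0,0,0],"angular":[0,0,-0.62],"fingers":85}]'
python3 -m creep '[{"dp":[0,0,0],"angular":[0,0,-0.54],"fingers":85},{"dp":[0,0,0],"angular":[0,0,-0.54],"fingers":85},{"dp":[0,0,0],"angular":[0,0,-0.54],"fingers":85},{"dp":[0,0,0],"angular":[0,0,-0.54],"fingers":85},{"dp":[0,0,0],"angular":[0,0,-0.54],"fingers":85}]'
python3 - <<'E'
from h import *
import pickle
st=r.sense(); print(st['qpos'].round(2))
im=optics.grab_frame('wrist'); cv2.imwrite('pics/w1.png',im)
cv2.imwrite('pics/t1.png',optics.grab_frame('top'))
pickle.dump(st,open('w1.pkl','wb')); go(440,-60,330,3.3)
E
```

```text
clock: 1.4
eef_pos: [440.8, -60.9, 328.3]
tcp_rot: [3.141, 0.0, 2.156]
contact_force: [1.4, 0.7, -1.0]
opening: 0.995
clock: 1.82
eef_pos: [440.4, -62.7, 327.9]
tcp_rot: [-3.141, -0.0, 2.777]
contact_force: [-0.2, -0.5, 0.5]
opening: 0.999
clock: 2.23
eef_pos: [440.3, -62.9, 327.9]
tcp_rot: [3.141, -0.0, -2.966]
contact_force: [-0.7, -0.6, 0.1]
opening: 0.995
[-0.15 -0.03  1.87 -0.    1.29 -1.89]
t 2.33 at [440.3 -62.9 328. ] [ 3.141 -0.    -2.973] F [ 0.4 -0.1 -0.3] op 0.99
dp [-0.2  2.9 -2. ] | 4.0 ang [ 0.   -0.    0.01]
```

View pics/w1.png

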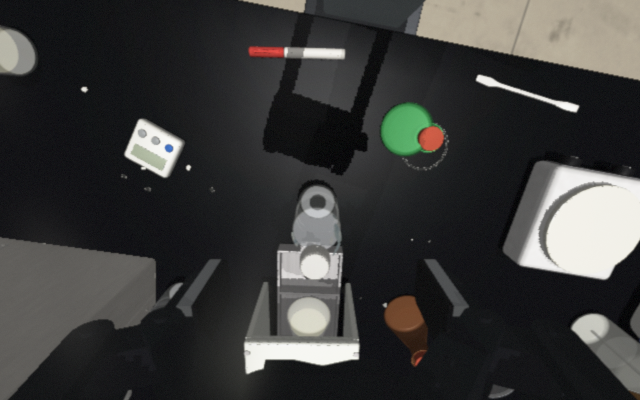

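Run:
```python
from h import *
import pickle
st=pickle.load(open('w1.pkl','rb')); w=cam('wrist',st)
im=cv2.imread('pics/w1.png'); cv2.imwrite('pics/w1c.png',cv2.resize(im[170:380,220:400],None,fx=3.3,fy=2.8,interpolation=cv2.INTER_CUBIC))
print('base',plane(w,319,202,0).round(),'cap',plane(w,315,261,205).round())
for p in[(246,346,145),(358,342,145),(245,340,129),(358,342,129),(278,247,26),(341,247,26),(281,284,0),(341,284,0)]: print(p,plane(w,*p).round())
im=cv2.imread('pics/t1.png')[140:280,200:410]; cv2.imwrite('pics/t1c.png',cv2.resize(im,None,fx=3.8,fy=3.8,interpolation=cv2.INTER_CUBIC))
```

```text
base [511. -55.   0.] cap [504. -58. 205.]
(246, 346, 145) [ 666. -118.  145.]
(358, 342, 145) [636.  17. 145.]
(245, 340, 129) [ 671. -123.  129.]
(358, 342, 129) [649.  22. 129.]
(278, 247, 26) [ 584. -105.   26.]
(341, 247, 26) [567. -11.  26.]
(281, 284, 0) [663. -93.   0.]
(341, 284, 0) [646.   6.   0.]
```

View pics/w1c.png

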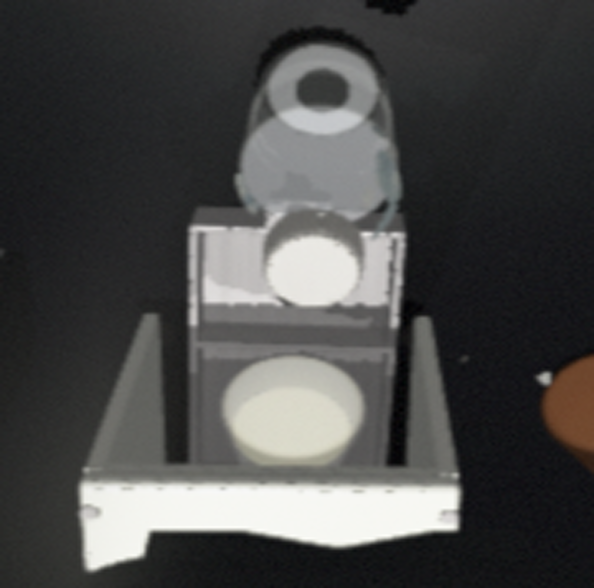

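Run:
```python
from h import *
import pickle
st=pickle.load(open('w1.pkl','rb')); w=cam('wrist',st)
print('cap',plane(w,314.4,266,205).round(), 'under edge', plane(w,315,257,195).round())
go(510,-57,240,-2.97);go(510,-57,171,-2.97)
```

```text
cap [509. -58. 205.] under edge [505. -58. 195.]
t 2.33 at [440.3 -62.9 328. ] [ 3.141 -0.    -2.973] F [ 0.4 -0.1 -0.3] op 0.99
dp [-69.7  -5.9  87.9] | 112.0 ang [ 0.    -0.    -0.003]
t 2.33 at [440.3 -62.9 328. ] [ 3.141 -0.    -2.973] F [ 0.4 -0.1 -0.3] op 0.99
dp [-69.7  -5.9 156.9] | 172.0 ang [ 0.    -0.    -0.003]
```

```bash
python3 -m creep '[{"dp":[-65,13,40],"angular":[0,0,0],"fingers":75},{"dp":[-69,18,70],"angular":[0,0,0],"fingers":75},{"dp":[-69,18,88],"angular":[0,0,0],"fingers":75},{"dp":[-69,18,88],"angular":[0,0,0],"fingers":75}]' 50
python3 - <<'E'
from h import *
go(510,-57,171,-2.97)
cv2.imwrite('pics/w2.png',optics.grab_frame('wrist'))
E
```

```text
clock: 2.67
eef_pos: [503.9, -32.5, 234.3]
tcp_rot: [3.139, -0.008, -2.975]
contact_force: [-2.5, -0.6, -0.6]
opening: 0.881
t 2.67 at [503.9 -32.5 234.3] [ 3.139 -0.008 -2.975] F [-2.5 -0.6 -0.6] op 0.881
dp [ -2.4 -25.3  63.3] | 68.0 ang [ 0.002 -0.008 -0.005]
```

View pics/w2.png

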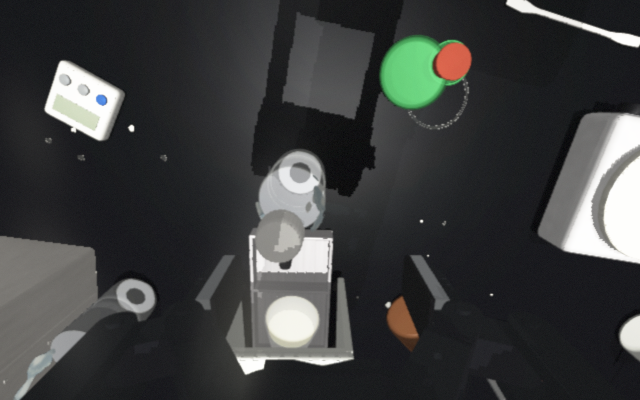

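I typed that lateral shift before the computed value came back, so it is 25 mm off in y. The fingers are still above the cap (234 mm against 205 mm), so I'll correct it now and then go down.

```bash
python3 -m creep '[{"dp":[-3,-25,0],"angular":[0,-0.008,0],"fingers":75},{"dp":[-3,-25,0],"angular":[0,-0.008,0],"fingers":75},{"dp":[-3,-25,0],"angular":[0,-0.008,0],"fingers":75}]' 50
python3 - <<'E'
from h import *
go(510,-57,171,-2.97)
st=r.sense();im=optics.grab_frame('wrist');cv2.imwrite('pics/w3.png',im); w=cam('wrist',st)
m=cv2.inRange(im,(120,120,120),(255,255,255))[150:290,230:400]
n,l,s,c=cv2.connectedComponentsWithStats(m)
for i in range(1,n):
    if s[i,4]>150: print(s[i],c[i]+[230,150],plane(w,*(c[i]+[230,150]),205).round())
E
```

```text
clock: 2.97
eef_pos: [513.0, -58.7, 241.8]
tcp_rot: [-3.141, 0.01, -2.976]
contact_force: [-0.4, 0.2, 0.6]
opening: 0.881
t 2.97 at [513.  -58.7 241.8] [-3.141  0.01  -2.976] F [-0.4  0.2  0.6] op 0.881
dp [ 3.4  2.2 70.8] | 71.0 ang [-0.001  0.01  -0.006]
[  43    0   84  124 6965] [318.86661881 213.01751615] [500. -63. 205.]
[ 19 117  14  23 200] [256.975 280.385] [551. -94. 205.]
```

View pics/w3.png

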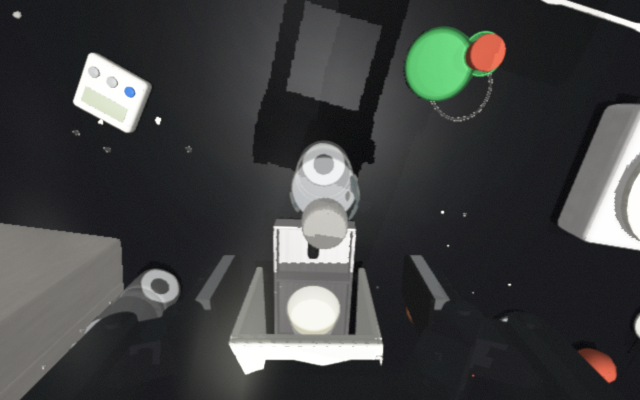

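```bash
python3 - <<'E'
from h import *
w=cam('wrist');print(plane(w,325,227,205).round(1),plane(w,323,165,0).round(1))
print(proj(w,[613,-58,0]))
go(510,-57,171,-2.97)
E
python3 -m creep '[{"dp":[2,1,30],"angular":[0,0,0],"fingers":75},{"dp":[2,1,60],"angular":[0,0,0],"fingers":75},{"dp":[2,1,70],"angular":[0,0,0],"fingers":75},{"dp":[2,1,70],"angular":[0,0,0],"fingers":75},{"dp":[2,1,70],"angular":[0,0,0],"fingers":75}]' 50
```

```text
[507.8 -57.  205. ] [511.5 -57.1   0. ]
[309.40959396 240.31306225]
t 3.02 at [512.8 -58.3 241.7] [-3.141  0.01  -2.976] F [-0.1 -0.2 -0.2] op 0.879
dp [ 3.2  1.7 70.6] | 71.0 ang [-0.     0.01  -0.006]
clock: 3.43
eef_pos: [511.2, -56.9, 171.0]
tcp_rot: [3.142, 0.008, -2.973]
contact_force: [-0.0, -0.3, 1.4]
opening: 0.878
```

```bash
python3 -m creep '[{"dp":[0,0,0],"angular":[0,0,0],"fingers":10},{"dp":[0,0,0],"angular":[0,0,0],"fingers":10},{"dp":[0,0,0],"angular":[0,0,0],"fingers":10},{"dp":[0,0,0],"angular":[0,0,0],"fingers":10},{"dp":[0,0,0],"angular":[0,0,0],"fingers":10}]' 50
python3 -m creep '[{"dp":[0,0,0],"angular":[0,0,0],"fingers":10},{"dp":[0,0,-3],"angular":[0,0,0],"fingers":10},{"dp":[0,0,-10],"angular":[0,0,0],"fingers":10},{"dp":[0,0,-20],"angular":[0,0,0],"fingers":10},{"dp":[0,0,-20],"angular":[0,0,0],"fingers":10}]' 50
python3 -c "
from h import *
go(515,-205,192,-2.97)"
```

```text
clock: 3.85
eef_pos: [511.9, -57.3, 171.2]
tcp_rot: [-3.141, 0.01, -2.973]
contact_force: [-0.4, -0.2, 7.8]
opening: 0.328
clock: 4.27
eef_pos: [511.9, -57.2, 192.1]
tcp_rot: [-3.141, 0.01, -2.973]
contact_force: [1.4, 0.4, -2.4]
opening: 0.327
t 4.27 at [511.9 -57.2 192.1] [-3.141  0.01  -2.973] F [ 1.4  0.4 -2.4] op 0.327
dp [  21.7 -146.2    0. ] | 148.0 ang [-0.001  0.01  -0.003]
```

```bash
python3 -m creep '[{"dp":[1,-10,0],"angular":[0,0,0],"fingers":10},{"dp":[4,-26,0],"angular":[0,0,0],"fingers":10},{"dp":[7,-45,0],"angular":[0,0,0],"fingers":10},{"dp":[9,-65,0],"angular":[0,0,0],"fingers":10},{"dp":[12,-85,0],"angular":[0,0,0],"fingers":10}]' 50
python3 -m creep '[{"dp":[3,-20,0],"angular":[0,0,0],"fingers":10},{"dp":[6,-38,0],"angular":[0,0,0],"fingers":10},{"dp":[8,-52,0],"angular":[0,0,0],"fingers":10},{"dp":[10,-60,0],"angular":[0,0,0],"fingers":10},{"dp":[10,-60,0],"angular":[0,0,0],"fingers":10}]' 50
python3 - <<'E'
from h import *
go(515,-205,171,-2.97)
cv2.imwrite('pics/w4.png',optics.grab_frame('wrist'))
E
```

```text
clock: 4.68
eef_pos: [513.2, -144.2, 189.9]
tcp_rot: [-3.142, 0.008, -2.973]
contact_force: [-0.3, -0.1, -3.7]
opening: 0.325
clock: 5.1
eef_pos: [513.3, -205.3, 189.7]
tcp_rot: [-3.141, 0.008, -2.975]
contact_force: [0.2, 0.1, -3.0]
opening: 0.329
t 5.1 at [ 513.3 -205.3  189.7] [-3.141  0.008 -2.975] F [ 0.2  0.1 -3. ] op 0.329
dp [-1.6  0.  18.8] | 19.0 ang [-0.     0.008 -0.005]
```

View pics/w4.png

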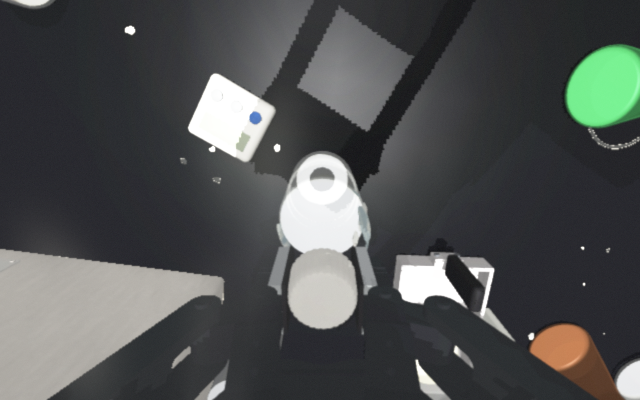

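The bottle is held upright in the fingers, with the cap at (322,290), and the space below it is clear. I'll lower it.

```bash
python3 -m creep '[{"dp":[0,0,7],"angular":[0,0,0],"fingers":10},{"dp":[0,0,13],"angular":[0,0,0],"fingers":10},{"dp":[0,0,16],"angular":[0,0,0],"fingers":10},{"dp":[0,0,18],"angular":[0,0,0],"fingers":10},{"dp":[0,0,18],"angular":[0,0,0],"fingers":10}]' 50
python3 -m creep '[{"dp":[0,0,1],"angular":[0,0,0],"fingers":10},{"dp":[0,0,1.5],"angular":[0,0,0],"fingers":10},{"dp":[0,0,1.5],"angular":[0,0,0],"fingers":10}]' 50
```

```text
clock: 5.57
eef_pos: [513.7, -203.1, 171.7]
tcp_rot: [3.141, 0.008, -2.973]
contact_force: [-0.2, -0.0, -4.0]
opening: 0.324
clock: 5.82
eef_pos: [514.1, -203.5, 171.3]
tcp_rot: [-3.141, 0.009, -2.973]
contact_force: [-1.9, 1.5, 5.7]
opening: 0.325
```

Contact at 5.7 N, so the bottle is on the bench. Releasing.

```bash
python3 -m creep '[{"dp":[0,0,0],"angular":[0,0,0],"fingers":60},{"dp":[0,0,0],"angular":[0,0,0],"fingers":60},{"dp":[0,0,0],"angular":[0,0,0],"fingers":60},{"dp":[0,0,-3],"angular":[0,0,0],"fingers":60},{"dp":[0,0,-10],"angular":[0,0,0],"fingers":60}]'
python3 -m creep '[{"dp":[0,0,-20],"angular":[0,0,0],"fingers":85},{"dp":[0,0,-45],"angular":[0,0,0],"fingers":85},{"dp":[0,0,-80],"angular":[0,0,0],"fingers":85},{"dp":[0,0,-80],"angular":[0,0,0],"fingers":85}]'
python3 -c "
from h import *
go(480,-62,250,-2.97)"
```

```text
clock: 6.23
eef_pos: [513.1, -203.5, 180.0]
tcp_rot: [3.141, 0.007, -2.973]
contact_force: [-0.4, -0.1, -0.2]
opening: 0.704
clock: 6.57
eef_pos: [515.9, -205.1, 267.3]
tcp_rot: [-3.137, 0.016, -2.973]
contact_force: [1.0, 0.2, 1.1]
opening: 0.996
t 6.57 at [ 515.9 -205.1  267.3] [-3.137  0.016 -2.973] F [1.  0.2 1.1] op 0.996
dp [ 11.8 147.1  16.4] | 149.0 ang [-0.005  0.016 -0.003]
```

```bash
python3 -m creep '[{"dp":[4,40,0],"angular":[0,0.01,0],"fingers":85},{"dp":[7,80,5],"angular":[0,0.01,0],"fingers":85},{"dp":[11,115,8],"angular":[0,0.01,0],"fingers":85},{"dp":[12,147,12],"angular":[0,0.01,0],"fingers":85},{"dp":[12,147,12],"angular":[0,0.01,0],"fingers":85}]'
python3 -m creep '[{"dp":[0,0,0],"angular":[0,0,0],"fingers":85},{"dp":[0,0,0],"angular":[0,0,0],"fingers":85}]'
python3 - <<'E'
from h import *
import pickle
st=r.sense();im=optics.grab_frame('wrist');cv2.imwrite('pics/w5.png',im)
pickle.dump(st,open('w5.pkl','wb'));cv2.imwrite('pics/t5.png',optics.grab_frame('top'));im=cv2.imread('pics/t5.png')[140:280,200:410]; cv2.imwrite('pics/t5c.png',cv2.resize(im,None,fx=3.8,fy=3.8,interpolation=cv2.INTER_CUBIC))
E
```

```text
clock: 6.98
eef_pos: [474.9, -56.8, 248.2]
tcp_rot: [3.14, -0.003, -2.971]
contact_force: [-0.6, -1.1, 0.2]
opening: 0.995
clock: 7.15
eef_pos: [477.2, -61.1, 249.0]
tcp_rot: [-3.141, -0.001, -2.973]
contact_force: [-0.4, -1.2, 0.2]
opening: 0.998
```

View pics/w5.png

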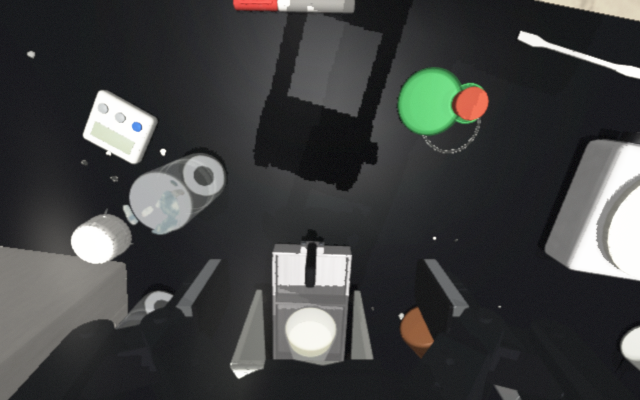

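View pics/t5c.png

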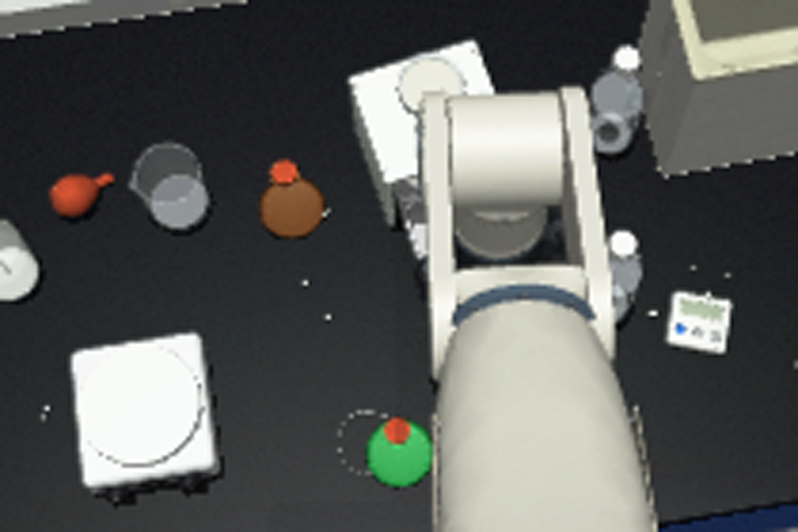

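Run:
```python
from h import *
im=cv2.imread('pics/w5.png'); cv2.imwrite('pics/w5c.png',cv2.resize(im[220:380,220:380],None,fx=3.75,fy=3.75,interpolation=cv2.INTER_CUBIC))
```

```text
(no output)
```

View pics/w5c.png

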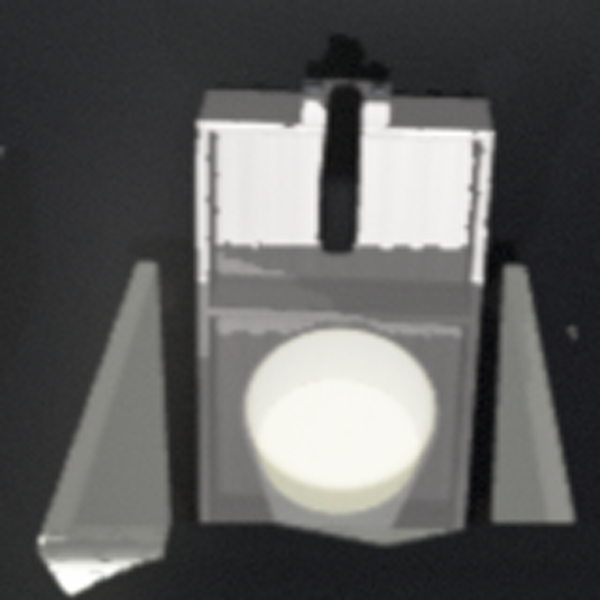

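Run:
```python
from h import *
import pickle
st=pickle.load(open('w5.pkl','rb')); w=cam('wrist',st)
f=lambda u,v,z:plane(w,220+u/3.75-.37,220+v/3.75-.37,z).round(1)
print('grip top mid',f(340,215,94),'near edge',f(342,180,94),'far',f(338,250,94),'foot',f(345,90,30))
print('tray',f(197,122,26),f(492,130,26)); a,b=f(147,263,0),f(513,266,0);print('panels',a,b,(a+b)/2,np.arctan2(-(b-a)[0],(b-a)[1]))
print('bottle base',plane(w,204,175,0).round(),'cap',plane(w,103,240,205).round(),plane(w,88,240,205).round())
```

```text
grip top mid [576.6 -56.5  94. ] near edge [565.7 -57.7  94. ] far [587.8 -55.3  94. ] foot [568.2 -58.5  30. ]
tray [ 590.  -105.3   26. ] [576.2  -7.3  26. ]
panels [ 664.2 -118.9    0. ] [642.5  16.1   0. ] [653.35 -51.4    0.  ] 0.15937742971930224
bottle base [ 512. -204.    0.] cap [ 507. -197.  205.] [ 509. -206.  205.]
```

```bash
python3 -c "
from h import *
go(577.5,-56.5,140,-2.985)"
```

```text
t 7.25 at [477.2 -61.8 248.7] [-3.141e+00 -1.000e-03 -2.974e+00] F [0.3 0.3 0.7] op 1.002
dp [-99.9 -11.5 108.6] | 148.0 ang [-0.001 -0.001  0.011]
```

```bash
python3 -m creep '[{"dp":[-25,-3,25],"angular":[0,0,0.011],"fingers":60},{"dp":[-50,-6,55],"angular":[0,0,0.011],"fingers":60},{"dp":[-80,-9,80],"angular":[0,0,0.011],"fingers":60},{"dp":[-100,-11.5,100],"angular":[0,0,0.011],"fingers":60},{"dp":[-100,-11.5,109],"angular":[0,0,0.011],"fingers":60}]'
python3 -m creep '[{"dp":[0,0,0],"angular":[0,0,0],"fingers":60}]'
python3 - <<'E'
from h import *
go(577.5,-56.5,53,-2.985)
st=r.sense();im=optics.grab_frame('wrist');cv2.imwrite('pics/w6.png',im); w=cam('wrist',st)
print(proj(w,[577.5,-56.5,94]))
E
```

```text
clock: 7.67
eef_pos: [579.7, -56.6, 136.3]
tcp_rot: [3.142, -0.002, -2.986]
contact_force: [-0.9, 0.7, -0.6]
opening: 0.705
clock: 7.75
eef_pos: [576.0, -56.4, 136.3]
tcp_rot: [3.141, -0.006, -2.986]
contact_force: [-1.1, -0.5, 0.2]
opening: 0.702
t 7.75 at [576.  -56.4 136.3] [ 3.141 -0.006 -2.986] F [-1.1 -0.5  0.2] op 0.702
dp [-2.  -0.4 83.3] | 83.0 ang [ 0.001 -0.006 -0.001]
[321.01572829 233.72763001]
```

View pics/w6.png

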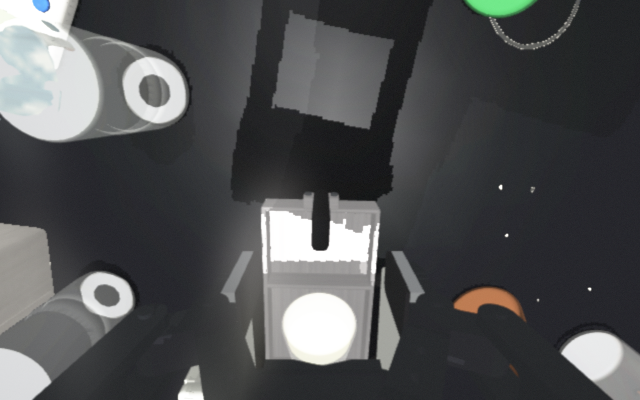

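The grip's top is at (320,235) and the predicted pixel was (321,234), centred between the fingers. I'll go down and close.

```bash
python3 -m creep '[{"dp":[-1,0,30],"angular":[0,0,0],"fingers":60},{"dp":[-1,0,60],"angular":[0,0,0],"fingers":60},{"dp":[-1,0,80],"angular":[0,0,0],"fingers":60},{"dp":[-1,0,84],"angular":[0,0,0],"fingers":60},{"dp":[-1,0,84],"angular":[0,0,0],"fingers":60}]'
python3 -m creep '[{"dp":[0,0,0],"angular":[0,0,0],"fingers":2},{"dp":[0,0,0],"angular":[0,0,0],"fingers":2},{"dp":[0,0,0],"angular":[0,0,0],"fingers":2},{"dp":[0,0,0],"angular":[0,0,0],"fingers":2},{"dp":[0,0,0],"angular":[0,0,0],"fingers":2}]' 40
python3 -m creep '[{"dp":[0,0,0],"angular":[0,0,0],"fingers":2},{"dp":[0,0,0],"angular":[0,0,0],"fingers":2}]' 40
python3 -c "
from h import *
go(577-125*.986,-56.5-125*.166,53,-2.985)"
```

```text
clock: 8.22
eef_pos: [576.8, -55.8, 55.3]
tcp_rot: [3.141, -0.003, -2.985]
contact_force: [0.3, 0.6, 0.3]
opening: 0.702
clock: 8.63
eef_pos: [579.0, -55.8, 56.6]
tcp_rot: [-3.141, 0.001, -2.985]
contact_force: [-0.3, -1.3, 8.2]
opening: 0.132
clock: 8.8
eef_pos: [579.0, -55.8, 56.7]
tcp_rot: [-3.141, 0.001, -2.984]
contact_force: [0.5, -2.2, 7.6]
opening: 0.14
t 8.8 at [579.  -55.8  56.7] [-3.141e+00  1.000e-03 -2.984e+00] F [ 0.5 -2.2  7.6] op 0.14
dp [127.1  -1.6   3.6] | 127.0 ang [-0.001  0.001  0.001]
```

```bash
python3 -m creep '[{"dp":[1,0,0],"angular":[0,0,0],"fingers":2},{"dp":[4,0,0],"angular":[0,0,0],"fingers":2},{"dp":[9,0,0],"angular":[0,0,0],"fingers":2},{"dp":[15,0,0],"angular":[0,0,0],"fingers":2},{"dp":[22,0,0],"angular":[0,0,0],"fingers":2}]' 40
python3 -c "
from h import *
st=r.sense(); st
go(577-125*.986,-56.5-125*.166,56,-2.985)"
```

```text
clock: 9.22
eef_pos: [558.7, -58.9, 56.6]
tcp_rot: [-3.14, 0.004, -2.984]
contact_force: [5.5, 0.5, 4.5]
opening: 0.134
t 9.22 at [558.7 -58.9  56.6] [-3.14   0.004 -2.984] F [5.5 0.5 4.5] op 0.134
dp [106.6  -1.7   0.2] | 107.0 ang [-0.001  0.004  0.001]
```

```bash
python3 -m creep '[{"dp":[8,0,0],"angular":[0,0,0],"fingers":2},{"dp":[17,0,0],"angular":[0,0,0],"fingers":2},{"dp":[27,0,0],"angular":[0,0,0],"fingers":2},{"dp":[37,0,0],"angular":[0,0,0],"fingers":2},{"dp":[47,0,0],"angular":[0,0,0],"fingers":2}]' 40
python3 -m creep '[{"dp":[10,0,0],"angular":[0,0,0],"fingers":2},{"dp":[20,0,0],"angular":[0,0,0],"fingers":2},{"dp":[30,0,0],"angular":[0,0,0],"fingers":2},{"dp":[40,0,0],"angular":[0,0,0],"fingers":2},{"dp":[46,0,0],"angular":[0,0,0],"fingers":2}]' 40
python3 -m creep '[{"dp":[5,0,0],"angular":[0,0,0],"fingers":2},{"dp":[9,0,0],"angular":[0,0,0],"fingers":2},{"dp":[11,0,0],"angular":[0,0,0],"fingers":2},{"dp":[11,0,0],"angular":[0,0,0],"fingers":2},{"dp":[11,0,0],"angular":[0,0,0],"fingers":2}]' 40
python3 - <<'E'
from h import *
import pickle
go(577-125*.986,-56.5-125*.166,56,-2.985)
st=r.sense();im=optics.grab_frame('wrist');cv2.imwrite('pics/w7.png',im);pickle.dump(st,open('w7.pkl','wb'))
E
```

```text
clock: 9.63
eef_pos: [511.9, -66.3, 56.6]
tcp_rot: [-3.14, 0.003, -2.984]
contact_force: [6.1, 1.0, 4.0]
opening: 0.139
clock: 10.05
eef_pos: [466.0, -73.6, 56.6]
tcp_rot: [-3.14, 0.003, -2.985]
contact_force: [5.5, 0.8, 2.7]
opening: 0.137
clock: 10.47
eef_pos: [455.3, -75.3, 56.6]
tcp_rot: [-3.14, 0.002, -2.985]
contact_force: [4.1, -0.3, 6.5]
opening: 0.13
t 10.47 at [455.3 -75.3  56.6] [-3.140e+00  2.000e-03 -2.985e+00] F [ 4.1 -0.3  6.5] op 0.13
dp [ 1.9 -1.6  0.6] | 3.0 ang [-0.001  0.002  0.   ]
```

View pics/w7.png

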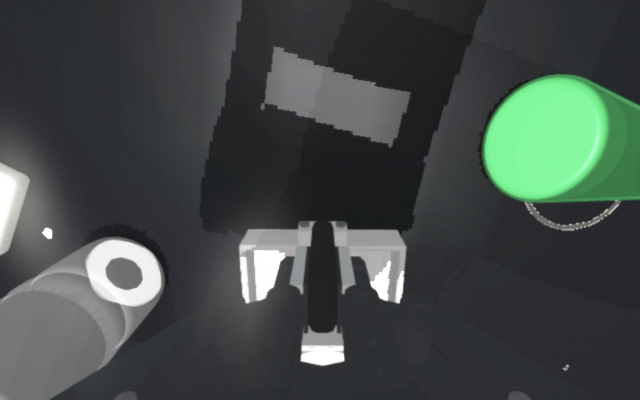

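```bash
python3 -m creep '[{"dp":[0,0,0],"angular":[0,0,0],"fingers":45},{"dp":[0,0,0],"angular":[0,0,0],"fingers":45},{"dp":[0,0,0],"angular":[0,0,0],"fingers":45},{"dp":[0,0,0],"angular":[0,0,0],"fingers":45},{"dp":[0,0,-10],"angular":[0,0,0],"fingers":45}]'
python3 -m creep '[{"dp":[0,0,-30],"angular":[0,0,0],"fingers":45},{"dp":[0,0,-70],"angular":[0,0,0],"fingers":45},{"dp":[0,0,-110],"angular":[0,0,0],"fingers":60},{"dp":[0,0,-150],"angular":[0,0,0],"fingers":60},{"dp":[0,0,-160],"angular":[0,0,0],"fingers":60}]'
python3 -m creep '[{"dp":[-10,0,-30],"angular":[0,0,0],"fingers":60},{"dp":[-10,0,-30],"angular":[0,0,0],"fingers":60},{"dp":[-10,0,-30],"angular":[0,0,0],"fingers":60}]'
python3 - <<'E'
from h import *
import pickle
go(455,-75,250,-2.985)
st=r.sense();im=optics.grab_frame('wrist');cv2.imwrite('pics/w8.png',im);pickle.dump(st,open('w8.pkl','wb'))
cv2.imwrite('pics/s8.png',cv2.resize(optics.grab_frame('scene')[140:290,240:420],None,fx=4,fy=4,interpolation=cv2.INTER_CUBIC))
E
```

```text
clock: 10.93
eef_pos: [451.8, -74.9, 64.3]
tcp_rot: [3.141, -0.005, -2.984]
contact_force: [0.1, -0.3, -0.2]
opening: 0.526
clock: 11.35
eef_pos: [456.2, -75.5, 231.9]
tcp_rot: [-3.139, 0.006, -2.984]
contact_force: [1.4, -0.5, 1.0]
opening: 0.698
clock: 11.6
eef_pos: [464.6, -73.6, 257.1]
tcp_rot: [-3.141, 0.001, -2.984]
contact_force: [0.0, -0.5, 0.7]
opening: 0.704
t 11.6 at [464.6 -73.6 257.1] [-3.141e+00  1.000e-03 -2.984e+00] F [ 0.  -0.5  0.7] op 0.704
dp [9.7 0.1 7.1] | 12.0 ang [-0.001  0.001  0.001]
```

View pics/w8.png

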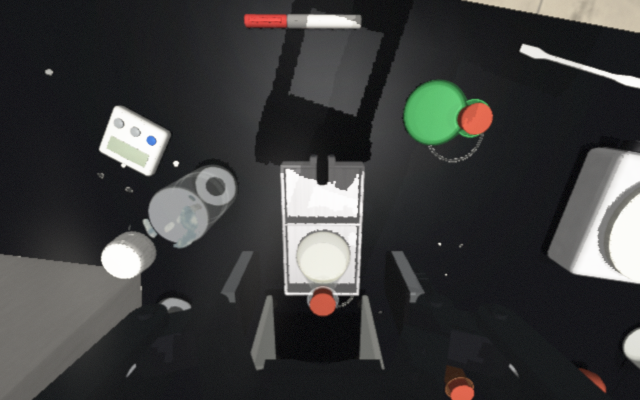

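View pics/s8.png

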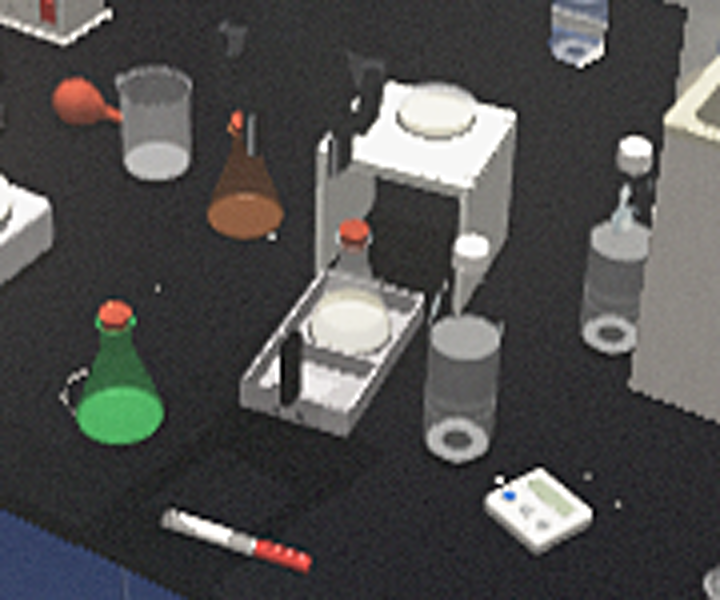

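Run:
```python
from h import *
import pickle
st=pickle.load(open('w8.pkl','rb')); w=cam('wrist',st); s=cam('scene')
im=cv2.imread('pics/w8.png'); m=cv2.inRange(im,(0,0,130),(110,110,255))[280:330,300:350]
M=cv2.moments(m,True); c=(300+M['m10']/M['m00'],280+M['m01']/M['m00']); print(c,M['m00'],'stopper',plane(w,*c,116).round(1),'base',plane(w,322,258,8).round(1))
print('scene stopper',plane(s,240+354/4-.37,140+230/4-.37,118).round(1))
a=plane(w,285,295,26);b=plane(w,359,294,26); m=(a+b)/2; ps=np.array([653.3,-51.4]);d=m[:2]-ps
print('rear',a.round(),b.round(),'riser x',(d@[np.cos(.165),np.sin(.165)]).round(1)); 
a,b=plane(w,271,299,0),plane(w,367,298,0);print('panel front',a.round(),b.round())
```

```text
(322.2762312633833, 303.8907922912206) 467.0 stopper [585.4 -54.  116. ] base [589.1 -53.8   8. ]
scene stopper [584. -56. 118.]
rear [642. -96.  26.] [625.   2.  26.] riser x -18.6
panel front [ 670. -116.    0.] [646.  21.   0.]
```

```bash
python3 -c "
from h import *
go(585.5,-55,160,-2.985)"
```

```text
t 11.7 at [462.8 -73.4 254.8] [ 3.141e+00 -3.000e-03 -2.984e+00] F [ 0.1  0.5 -0.9] op 0.698
dp [-124.3   -1.1   94.4] | 156.0 ang [ 0.    -0.003  0.001]
```

```bash
python3 -m creep '[{"dp":[-35,0,20],"angular":[0,0,0],"fingers":60},{"dp":[-70,0,45],"angular":[0,0,0],"fingers":60},{"dp":[-100,-1,70],"angular":[0,0,0],"fingers":60},{"dp":[-124,-1,90],"angular":[0,0,0],"fingers":60},{"dp":[-124,-1,94],"angular":[0,0,0],"fingers":60}]'
python3 -m creep '[{"dp":[0,0,0],"angular":[0,0,0],"fingers":60},{"dp":[0,0,0],"angular":[0,0,0],"fingers":60}]'
python3 - <<'E'
from h import *
import pickle
go(585.5,-55,95,-2.985)
st=r.sense();im=optics.grab_frame('wrist');cv2.imwrite('pics/w9.png',im);w=cam('wrist',st)
m=cv2.inRange(im,(0,0,130),(110,110,255))[200:360,270:370]
M=cv2.moments(m,True); c=(270+M['m10']/M['m00'],200+M['m01']/M['m00']); print(c,M['m00'],'stopper',plane(w,*c,116).round(1))
E
```

```text
clock: 12.12
eef_pos: [586.9, -54.3, 155.8]
tcp_rot: [3.14, -0.007, -2.984]
contact_force: [-1.2, 1.2, -0.2]
opening: 0.706
clock: 12.28
eef_pos: [584.3, -55.1, 160.0]
tcp_rot: [3.141, -0.005, -2.984]
contact_force: [1.1, -0.2, 0.2]
opening: 0.707
t 12.28 at [584.3 -55.1 160. ] [ 3.141 -0.005 -2.984] F [ 1.1 -0.2  0.2] op 0.707
dp [-1.5 -0.2 65. ] | 65.0 ang [ 0.001 -0.005  0.001]
(318.8, 232.6) 5.0 stopper [586.  -56.5 116. ]
```

View pics/w9.png

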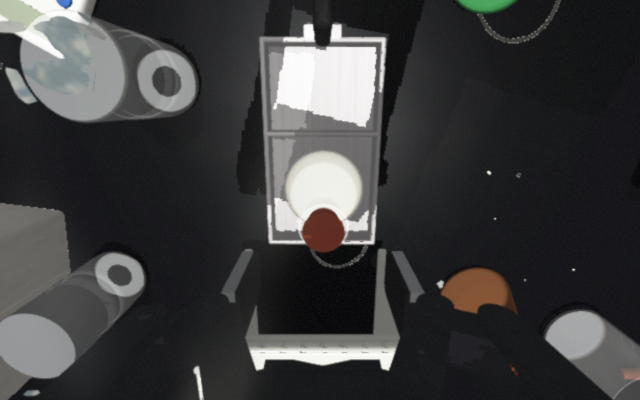

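The stopper is at (323,230), centred between the fingers. I'll go down and grasp.

```bash
python3 -c "
from h import *
print(plane(cam('wrist'),323,230,118))"
python3 -m creep '[{"dp":[0,0,25],"angular":[0,0,0],"fingers":60},{"dp":[0,0,48],"angular":[0,0,0],"fingers":60},{"dp":[0,0,62],"angular":[0,0,0],"fingers":60},{"dp":[0,0,65],"angular":[0,0,0],"fingers":60},{"dp":[0,0,65],"angular":[0,0,0],"fingers":60}]'
python3 -m creep '[{"dp":[0,0,0],"angular":[0,0,0],"fingers":10},{"dp":[0,0,0],"angular":[0,0,0],"fingers":10},{"dp":[0,0,0],"angular":[0,0,0],"fingers":10},{"dp":[0,0,0],"angular":[0,0,0],"fingers":10},{"dp":[0,0,0],"angular":[0,0,0],"fingers":10}]' 30
python3 -m creep '[{"dp":[0,0,0],"angular":[0,0,0],"fingers":10}]' 30
```

```text
[583.99655264 -54.4162293  118.        ]
clock: 12.75
eef_pos: [585.0, -55.3, 96.5]
tcp_rot: [3.141, -0.003, -2.985]
contact_force: [-0.1, -1.3, 0.3]
opening: 0.701
clock: 13.17
eef_pos: [587.0, -55.1, 98.0]
tcp_rot: [-3.141, 0.001, -2.984]
contact_force: [-0.8, 0.8, 6.4]
opening: 0.398
clock: 13.25
eef_pos: [587.0, -55.1, 98.0]
tcp_rot: [-3.141, 0.001, -2.984]
contact_force: [-0.1, 0.6, 6.1]
opening: 0.398
```

Run:
```python
from h import *
im=optics.grab_frame('wrist');cv2.imwrite('pics/w10.png',cv2.resize(im[150:350,200:440],None,fx=3,fy=3))
```

```text
(no output)
```

View pics/w10.png

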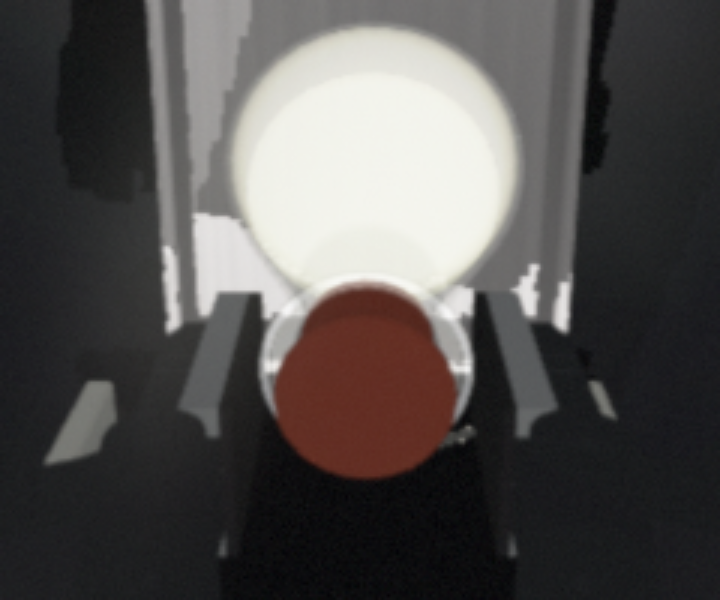

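The pads hold the glass collar, about 34 mm across, with the flask upright. I'll do a gentle test lift.

```bash
python3 -m creep '[{"dp":[0,0,-2],"angular":[0,0,0],"fingers":10},{"dp":[0,0,-6],"angular":[0,0,0],"fingers":10},{"dp":[0,0,-12],"angular":[0,0,0],"fingers":10},{"dp":[0,0,-15],"angular":[0,0,0],"fingers":10},{"dp":[0,0,-15],"angular":[0,0,0],"fingers":10}]' 40
python3 - <<'E'
from h import *
im=optics.grab_frame('wrist');cv2.imwrite('pics/w11.png',cv2.resize(im[150:350,200:440],None,fx=3,fy=3))
cv2.imwrite('pics/s11.png',cv2.resize(optics.grab_frame('scene')[140:290,240:420],None,fx=4,fy=4,interpolation=cv2.INTER_CUBIC))
E
```

```text
clock: 13.72
eef_pos: [586.6, -55.2, 112.3]
tcp_rot: [-3.141, -0.0, -2.984]
contact_force: [0.1, 0.6, -0.8]
opening: 0.388
```

View pics/w11.png

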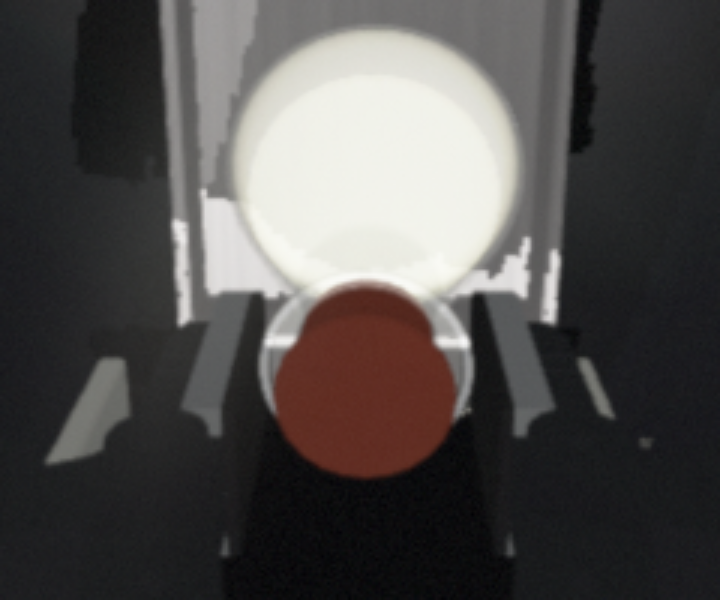

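View pics/s11.png

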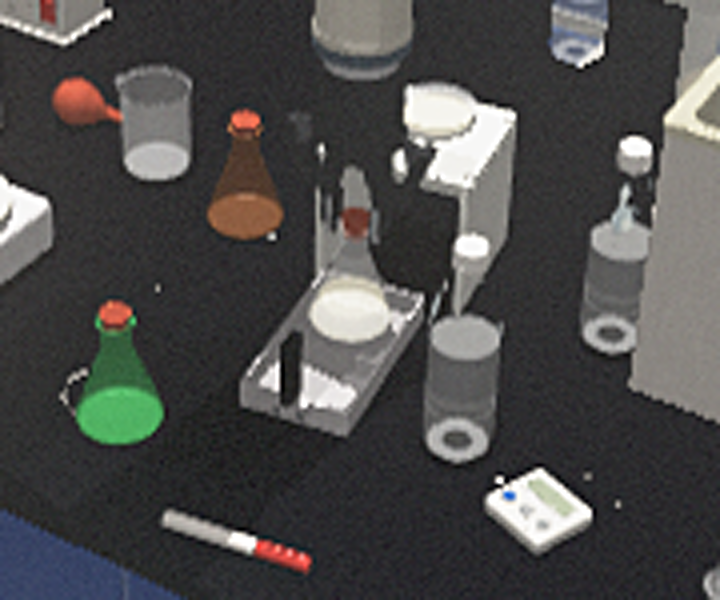

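The flask is held and clear of the tray floor, and the tray has not moved. I'll lift it higher and carry it to the stirrer.

```bash
python3 -m creep '[{"dp":[0,0,-10],"angular":[0,0,0],"fingers":10},{"dp":[0,0,-25],"angular":[0,0,0],"fingers":10},{"dp":[0,0,-45],"angular":[0,0,0],"fingers":10},{"dp":[0,0,-65],"angular":[0,0,0],"fingers":10},{"dp":[0,0,-85],"angular":[0,0,0],"fingers":10}]' 40
python3 -m creep '[{"dp":[0,0,-15],"angular":[0,0,0],"fingers":10},{"dp":[0,0,-25],"angular":[0,0,0],"fingers":10},{"dp":[0,0,-30],"angular":[0,0,0],"fingers":10},{"dp":[0,0,-30],"angular":[0,0,0],"fingers":10}]' 40
python3 -c "
from h import *
go(462,310,225,-2.985)"
```

```text
clock: 14.23
eef_pos: [585.8, -55.1, 197.3]
tcp_rot: [3.141, -0.002, -2.984]
contact_force: [0.1, -0.9, -1.9]
opening: 0.39
clock: 14.57
eef_pos: [586.6, -55.1, 227.2]
tcp_rot: [-3.141, -0.001, -2.984]
contact_force: [0.6, 0.4, -1.8]
opening: 0.394
t 14.57 at [586.6 -55.1 227.2] [-3.141e+00 -1.000e-03 -2.984e+00] F [ 0.6  0.4 -1.8] op 0.394
dp [ 65.9 380.1   2.1] | 386.0 ang [-0.    -0.001  0.001]
```

```bash
python3 -m creep '[{"dp":[1,6,0],"angular":[0,0,0],"fingers":10},{"dp":[3,18,0],"angular":[0,0,0],"fingers":10},{"dp":[6,34,0],"angular":[0,0,0],"fingers":10},{"dp":[9,54,0],"angular":[0,0,0],"fingers":10},{"dp":[13,75,0],"angular":[0,0,0],"fingers":10}]' 40
python3 -m creep '[{"dp":[4,22,0],"angular":[0,0,0],"fingers":10},{"dp":[8,44,0],"angular":[0,0,0],"fingers":10},{"dp":[11,66,0],"angular":[0,0,0],"fingers":10},{"dp":[15,88,0],"angular":[0,0,0],"fingers":10},{"dp":[19,110,0],"angular":[0,0,0],"fingers":10}]' 40
python3 -m creep '[{"dp":[4,22,0],"angular":[0,0,0],"fingers":10},{"dp":[8,44,0],"angular":[0,0,0],"fingers":10},{"dp":[11,66,0],"angular":[0,0,0],"fingers":10},{"dp":[15,88,0],"angular":[0,0,0],"fingers":10},{"dp":[19,110,0],"angular":[0,0,0],"fingers":10}]' 40
python3 -m creep '[{"dp":[4,20,0],"angular":[0,0,0],"fingers":10},{"dp":[7,37,0],"angular":[0,0,0],"fingers":10},{"dp":[9,48,0],"angular":[0,0,0],"fingers":10},{"dp":[10,53,0],"angular":[0,0,0],"fingers":10},{"dp":[10,55,0],"angular":[0,0,0],"fingers":10}]' 40
python3 - <<'E'
from h import *
go(462,310,225,-2.985)
cv2.imwrite('pics/w12.png',optics.grab_frame('wrist'))
go(462,310,225,-2.985)
E
```

```text
clock: 14.98
eef_pos: [560.3, 18.3, 224.9]
tcp_rot: [3.141, -0.004, -2.985]
contact_force: [0.4, 0.4, -2.2]
opening: 0.393
clock: 15.4
eef_pos: [523.9, 124.3, 225.1]
tcp_rot: [3.141, -0.004, -2.984]
contact_force: [0.7, 0.3, -0.8]
opening: 0.39
clock: 15.82
eef_pos: [487.7, 229.7, 225.1]
tcp_rot: [-3.141, -0.004, -2.984]
contact_force: [-0.3, 0.1, -1.0]
opening: 0.388
clock: 16.23
eef_pos: [470.2, 281.7, 225.7]
tcp_rot: [-3.141, -0.003, -2.983]
contact_force: [-1.0, -1.0, -1.6]
opening: 0.39
t 16.23 at [470.2 281.7 225.7] [-3.141e+00 -3.000e-03 -2.983e+00] F [-1.  -1.  -1.6] op 0.39
dp [ 3.6 29.3  0.7] | 29.0 ang [-0.    -0.003  0.002]
t 16.28 at [470.6 281.4 225.8] [-3.141e+00 -3.000e-03 -2.984e+00] F [-0.5  0.5 -1.4] op 0.388
dp [ 4.  29.6  0.8] | 30.0 ang [-0.    -0.003  0.001]
```

View pics/w12.png

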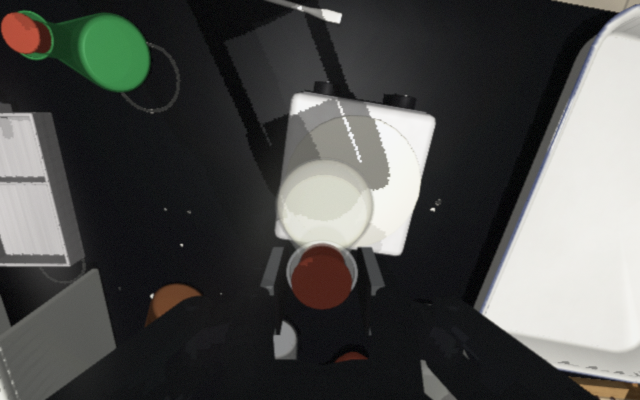

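```bash
python3 - <<'E'
from h import *
w=cam('wrist')
print('plate',plane(w,357,178,76).round(), plane(w,294,178,76).round(),plane(w,420,178,76).round(),plane(w,357,114,76).round())
print('expected base px if vertical',proj(w,[470.5,281.5,132]))
E
python3 -m creep '[{"dp":[1,6,0],"angular":[0,0,0],"fingers":10},{"dp":[2,16,0],"angular":[0,0,0],"fingers":10},{"dp":[3,24,0],"angular":[0,0,0],"fingers":10},{"dp":[4,28,0],"angular":[0,0,0],"fingers":10},{"dp":[4,29,0],"angular":[0,0,0],"fingers":10}]' 40
python3 -m creep '[{"dp":[0,0,0],"angular":[0,0,0],"fingers":10},{"dp":[0,0,0],"angular":[0,0,0],"fingers":10}]' 40
python3 - <<'E'
from h import *
cv2.imwrite('pics/w13.png',optics.grab_frame('wrist'));cv2.imwrite('pics/s13.png',optics.grab_frame('top')[150:350,150:390])
go(462,310,170,-2.985)
E
```

```text
plate [456. 312.  76.] [466. 254.  76.] [447. 371.  76.] [400. 302.  76.]
expected base px if vertical [321.82332245 205.68959237]
clock: 16.7
eef_pos: [462.3, 309.8, 226.2]
tcp_rot: [3.141, -0.002, -2.984]
contact_force: [0.1, -0.2, -1.7]
opening: 0.388
clock: 16.87
eef_pos: [462.6, 309.0, 226.2]
tcp_rot: [-3.141, -0.002, -2.984]
contact_force: [-0.6, -0.7, -1.5]
opening: 0.391
t 16.97 at [462.7 308.8 226.2] [-3.141e+00 -2.000e-03 -2.985e+00] F [ 0.7 -0.5 -1.3] op 0.391
dp [ 0.4  1.3 56.2] | 56.0 ang [-0.    -0.002  0.   ]
```

View pics/w13.png

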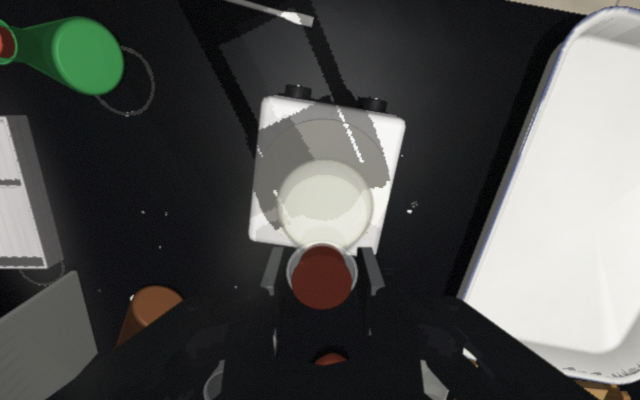

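The plate's circle is centred near (325,183), which matches the estimate of (462,310) mm. The flask is vertical, with its base at (325,205) where (322,206) was expected. I'll lower it.

```bash
python3 -m creep '[{"dp":[0,1,10],"angular":[0,0,0],"fingers":10},{"dp":[0,1,25],"angular":[0,0,0],"fingers":10},{"dp":[0,1,38],"angular":[0,0,0],"fingers":10},{"dp":[0,1,46],"angular":[0,0,0],"fingers":10},{"dp":[0,1,50],"angular":[0,0,0],"fingers":10}]' 40
python3 -m creep '[{"dp":[0,0,0],"angular":[0,0,0],"fingers":10},{"dp":[0,0,1],"angular":[0,0,0],"fingers":10},{"dp":[0,0,2],"angular":[0,0,0],"fingers":10}]' 40
```

```text
clock: 17.38
eef_pos: [461.7, 309.4, 174.5]
tcp_rot: [-3.141, -0.004, -2.985]
contact_force: [0.3, 0.4, -1.1]
opening: 0.39
clock: 17.63
eef_pos: [462.8, 310.3, 174.8]
tcp_rot: [3.141, -0.001, -2.984]
contact_force: [0.5, -0.2, -1.6]
opening: 0.39
```

```bash
python3 -m creep '[{"dp":[0,0,1],"angular":[0,0,0],"fingers":10},{"dp":[0,0,1],"angular":[0,0,0],"fingers":10},{"dp":[0,0,2],"angular":[0,0,0],"fingers":10},{"dp":[0,0,2],"angular":[0,0,0],"fingers":10}]' 40
python3 -m creep '[{"dp":[0,0,0.7],"angular":[0,0,0],"fingers":10},{"dp":[0,0,0.7],"angular":[0,0,0],"fingers":10},{"dp":[0,0,0.7],"angular":[0,0,0],"fingers":10}]' 40
```

```text
clock: 17.97
eef_pos: [462.4, 310.1, 172.3]
tcp_rot: [3.142, -0.002, -2.984]
contact_force: [-1.2, 0.5, -1.1]
opening: 0.393
clock: 18.22
eef_pos: [462.3, 310.0, 171.5]
tcp_rot: [-3.142, -0.002, -2.984]
contact_force: [0.1, 0.1, -1.2]
opening: 0.394
```

```bash
python3 -m creep '[{"dp":[0,0,0.7],"angular":[0,0,0],"fingers":10},{"dp":[0,0,0.7],"angular":[0,0,0],"fingers":10},{"dp":[0,0,0.7],"angular":[0,0,0],"fingers":10}]' 40
python3 -m creep '[{"dp":[0,0,0.7],"angular":[0,0,0],"fingers":10},{"dp":[0,0,0.7],"angular":[0,0,0],"fingers":10},{"dp":[0,0,0.7],"angular":[0,0,0],"fingers":10}]' 40
```

```text
clock: 18.47
eef_pos: [462.3, 310.0, 170.8]
tcp_rot: [-3.142, -0.002, -2.984]
contact_force: [-0.1, -0.4, -1.4]
opening: 0.392
clock: 18.72
eef_pos: [462.4, 310.1, 170.2]
tcp_rot: [3.141, -0.002, -2.984]
contact_force: [-0.8, 0.8, -0.3]
opening: 0.394
```

```bash
python3 -m creep '[{"dp":[0,0,0.5],"angular":[0,0,0],"fingers":10},{"dp":[0,0,0.5],"angular":[0,0,0],"fingers":10},{"dp":[0,0,0.5],"angular":[0,0,0],"fingers":10}]' 40
```

```text
clock: 18.97
eef_pos: [462.6, 310.3, 170.1]
tcp_rot: [3.141, -0.001, -2.984]
contact_force: [-0.6, 0.3, 3.8]
opening: 0.391
```

Gentle contact at 3.8 N. Releasing and moving straight up.

```bash
python3 -m creep '[{"dp":[0,0,0],"angular":[0,0,0],"fingers":45},{"dp":[0,0,0],"angular":[0,0,0],"fingers":60},{"dp":[0,0,0],"angular":[0,0,0],"fingers":70},{"dp":[0,0,0],"angular":[0,0,0],"fingers":70},{"dp":[0,0,-5],"angular":[0,0,0],"fingers":70}]'
python3 -m creep '[{"dp":[0,0,-20],"angular":[0,0,0],"fingers":70},{"dp":[0,0,-45],"angular":[0,0,0],"fingers":70},{"dp":[0,0,-75],"angular":[0,0,0],"fingers":70},{"dp":[0,0,-105],"angular":[0,0,0],"fingers":70},{"dp":[0,0,-110],"angular":[0,0,0],"fingers":70}]'
python3 -m creep '[{"dp":[40,0,0],"angular":[0,0,0],"fingers":70},{"dp":[80,0,0],"angular":[0,0,0],"fingers":70},{"dp":[80,0,0],"angular":[0,0,0],"fingers":70},{"dp":[80,0,0],"angular":[0,0,0],"fingers":70}]'
python3 - <<'E'
from h import *
go(462,310,170,-2.985)
w=cam('wrist');cv2.imwrite('pics/w14.png',optics.grab_frame('wrist'));cv2.imwrite('pics/s14.png',optics.grab_frame('scene'))
t=optics.grab_frame('top');cv2.imwrite('pics/t14.png',cv2.resize(t[140:280,200:410],None,fx=3.8,fy=3.8,interpolation=cv2.INTER_CUBIC))
print('stopper expected',proj(w,[462,310,190]),'base',proj(w,[462,310,76]))
E
```

```text
clock: 19.38
eef_pos: [461.7, 309.6, 173.8]
tcp_rot: [-3.141, -0.004, -2.984]
contact_force: [-1.0, -0.4, -1.0]
opening: 0.817
clock: 19.8
eef_pos: [464.5, 311.3, 290.2]
tcp_rot: [3.139, 0.005, -2.984]
contact_force: [0.2, 0.2, 0.4]
opening: 0.824
clock: 20.13
eef_pos: [382.0, 297.2, 285.0]
tcp_rot: [3.142, -0.002, -2.983]
contact_force: [0.1, 0.2, 1.1]
opening: 0.821
t 20.13 at [382.  297.2 285. ] [ 3.142e+00 -2.000e-03 -2.983e+00] F [0.1 0.2 1.1] op 0.821
dp [-81.2   0.  114.8] | 141.0 ang [ 0.    -0.002  0.002]
stopper expected [321.7304798  295.44960581] base [321.81043804 240.3796164 ]
```

View pics/w14.png

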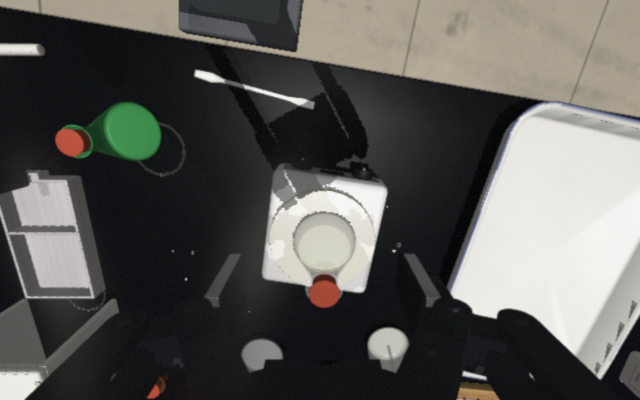

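View pics/t14.png

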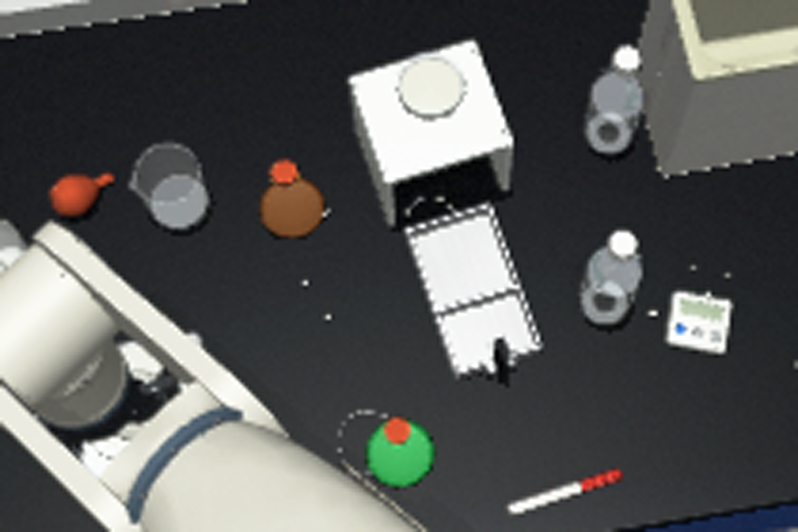

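View pics/s14.png

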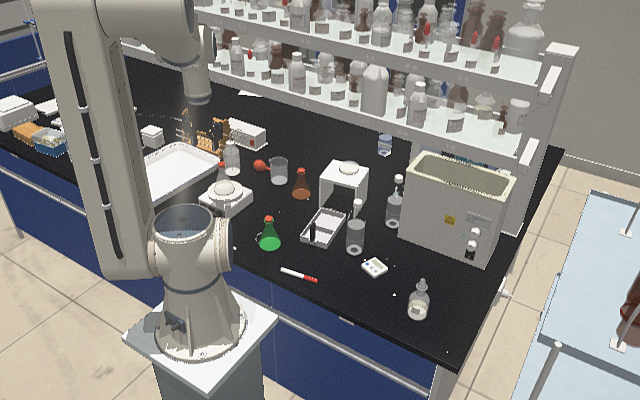

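The flask stands on the plate, with its stopper at (324,292) and base at (324,240); the predicted pixels were (322,295) and (322,240). The tray lies clear of the riser, the bottle is upright to the right, and the other objects look where they were. Handing in.

```bash
python3 -c "
from h import *
print(r.sign_off(), r.sense()['clock'])"
```

```text
the job is handed in; nothing more can be done
the job is handed in; nothing more can be done
```

I finished all three steps and handed the job in after about 20 s. No verdict was reported.

- **Front bottle:** I moved it to the right. It stands upright at about (512, -204) mm, roughly 127 mm right of the riser's middle line.
- **Tray:** I pulled it about 124 mm by its grip. Its rear edge is about 18 mm in front of the riser's roof edge.
- **Flask:** I lifted the clear flask out and set it on the stirrer plate; the wrist force read about 4 N on contact. In the last wrist picture it stands upright, within about 3 pixels of where it should appear over the plate's centre.
- **Other checks:** the gripper was open and clear of everything at hand-in. In the last top and scene pictures the bystanders look where they started; I checked this by eye and did not measure it.

Two things did not go as expected:
- **Bottle approach:** on the first approach I typed a sideways shift before its computed value came back, which put the fingers 25 mm off. They were above the cap, and I corrected it without touching anything.
- **Flask grip:** the fingers closed on the flask at about 34 mm instead of the stated 27 mm, because the pads held the glass collar. A small test lift showed the grip was firm.

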